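# Spin down the loose wing nut of a leaf press

### The arm

A 6-joint arm with a two-finger parallel gripper is mounted at the origin on the work surface. World frame = base frame: x ahead of the robot, y to its left, z up, the work surface at z = 0. Lengths are in m, angles in rad, forces in N, time in s.
With the tool pointing down it reaches from about 0.375 to 0.9 m from the base axis. Payload 3.1 kg.
Tool frame: the origin (TCP) lies between the finger pads; the fingertips stand 19 mm ahead of it and the grasp point (between the pads) is the TCP; z points along the fingers, y is the direction in which the jaws open and shut (so a half turn about z gives the same grasp; the last joint's range is limited). The gripper opens to 85 mm and grips with 20 to 120 N. Pads are 22 mm wide; open, the fingers measure 114 mm over their backs; the gripper's body (76 mm by 85 mm) begins 54 mm behind the grasp point. The pads swing forward as they close: fully open they stand 13 mm farther back than shut.
Start: joints at [1.04, 0.527, 1.433, -0, 1.181, -0.178], TCP at [0.215, 0.587, 0.23] pointing down, gripper open.
Joint ranges: [-3.08, 3.08], [-0.75, 2.2], [0.22, 2.44], [-1.43, 4.57], [0, 2.65], [-2.85, 2.85]. Speed limits (rad/s): [2.79, 2.79, 3.14, 3.14, 3.14, 3.14].

### API

Orientations are given as a unit quaternion [x, y, z, w].
In Python, from station import manip, optics, job gives the robot as it stands.
- The arm moves only by the shell command python3 -m inch 'ROWS' [OPENING] [FORCE]. ROWS is JSON, one flat list of numbers, 4 for each row, row after row: the shift along the world's x, y, z in cm, then the turn about the world's z in rad. A call has 1 to 20 rows; each row shifts and turns the commanded pose from where the row before left it; what a row does not reach is not made up. A row lasts 1/8 s, in which the tool goes at most 62.5 mm and 10.7 degrees, less where a joint would pass 70% of its speed; a pose out of reach is approached as far as the arm can. A call with a gripper value outside its range is refused whole. OPENING is the opening in per cent of the stroke, from 0 (shut) to 100 (fully open), set as the call begins (- or left out, the last holds). The fingers move at their own pace and stop on an object; FORCE is the grip in N (left out, the last holds). Time passes only in rows, so rows that do not move let the fingers close. It gives the time, the measured TCP pose, the force and the opening at its end, in the units of the state.
- manip.sense(): the state, without advancing time (a new reading comes with each control period).
- optics.snapshot(name): name is "side" or "top" or "wrist"; returns (picture, depth): 384x512x3 uint8, red, green, blue; 384x512 float32, m along the optical axis (not along the pixel's ray), 0 where there is no reading.
- optics.camera_model(name): a dict with "mtx" (3x3 intrinsics, pixels), "camera_from_world" (4x4, takes a point from world to camera coordinates); the wrist camera has in their place "tool_from_camera" (4x4, takes a point from camera to tool coordinates, whose origin is the TCP and whose axes are the flange's). Camera axes: x right, y up, looking along -z (the intrinsics and any distortion apply to the point x, -y, -z); pixel columns grow to the right and rows downward; lengths in m; the calibration is good to about 2 mm. A picture is of the moment at which its call begins: read the wrist's pose just before it. camera_model takes no time and is no camera call.
- job.sign_off(): hands the job in, once; it reports no verdict.
The state is a dict: "t": time; "q": joint angles; "qd": joint speeds; "tau": joint torques, N m; "tcp_pos": TCP position; "tool_rot": TCP orientation; "force": force on the tool from outside, world axes, zero at the start; "ft_torque": the same for the moment, N m; "finger_gap": opening from 0.0 (shut) to 1.0 (fully open).
Only numpy, scipy, OpenCV 4.12 (cv2) and the standard library are available. Lean on these libraries where they do the work, as an engineer would, in place of code of your own. Each camera call takes 0.05 s, during which the arm holds its last target.

### The job

On the leaf press one of the two yellow wing nuts is still loose: turn it clockwise until it is fully home, its red wing at the red mark on the board. Do it with light sideways fingertip strokes against its wings, taking the finger off the press between strokes; do not pinch the nut or its wings, and be gentle. Leave the paint pot, the tape roll and the glue bottle where they stand.

Things in the scene. Friction and masses are not known exactly. Their poses are not given: they have to be found in the camera images.
- leaf_press: Wooden leaf press fixed to the bench: two boards 310 x 150 x 15 mm with card between. Origin: centre of its underside; x along the 310 mm side, y along the 150 mm side, z up. Top face at z = 55 mm. Upright 10 mm steel bolts at x = +110 mm (loose nut) and -110 mm (tight nut), y = 0, end 36 mm above the top face; 3 mm washers, 30 mm wide, under the nuts.
- wing_nut: Loose yellow plastic wing nut on the bolt at x = +110 mm of the press. Origin on the bolt's axis at the hub's underside; x along the wing with the red end, z up. Hub 26 mm wide, 20 mm high. Two straight wings along +x and -x reach 42 mm from the axis, 9 mm thick, 2 to 24 mm above the origin. Home, its origin is 3 mm above the board's top face.
- nut_turn (a joint): Angle (rad) the loose nut is still unscrewed: 0 = home against a firm, slightly springy stop, red wing along the press's -y. Positive is counter-clockwise from above; clockwise lowers it. Starts at 3.6 to 5.4. The nut stands 1 mm higher per rad. Light friction (0.02 N m, under 1 N at a wing); it stays where it is left.
- home_mark (a point): Centre of the red mark (8 x 16 mm) painted on the top board beside the loose nut, 64 mm from its bolt's axis, to which the red wing points when home.
- paint_pot: Loose small white paint pot with a blue cap, 36 mm in diameter, 45 mm high, standing on the top board about midway between the two nuts. Origin at the centre of its underside.
- tape_roll: Loose grey tape roll lying on the bench beside the press on its +y side, 90 mm outside and 68 mm inside diameter, 24 mm high. Origin at the centre of its underside.
- glue_bottle: Loose white glue bottle with an orange cap standing on the bench beside the press on its -y side, 44 mm in diameter, 115 mm high. Origin at the centre of its underside.
- tight_nut (a point): The other wing nut, same shape, at x = -110 mm of the press: already home and immovable, its red wing at its own red mark on the -y side. Point on the bolt's axis at the hub's underside.
Things that resemble listed ones, but are neither listed nor needed, are in the scene too. There is more than one size of the tape_roll; the one meant has the size given above.

How it is judged:
On the way, in this order (a step that is already met when the one before it is completed fails the run):
1. the nut is turned part of the way (0.6 to 3.3 rad left), with the fingers off the press between strokes (value of joint nut_turn between 0.6 and 3.3 rad and contact force between the fingers and leaf_press below 0.05 N and velocity of joint nut_turn above -0.05 rad/s), for 0.15 s.
2. the nut is fully home (value of joint nut_turn below 0.15 rad), for 0.1 s.
At the end, for the whole second after the job is handed in: The loose wing nut is within 0.15 rad (about 9 degrees) of fully home and at rest; paint pot, tape roll and glue bottle stand within 15 mm of where they were, upright (value of joint nut_turn below 0.15 rad and angular speed of wing_nut below 0.1 rad/s and distance of each of paint_pot, tape_roll, glue_bottle from where it was at the start of the episode below 0.015 m and angle between each of paint_pot, tape_roll, glue_bottle's own z axis and vertical below 0.2 rad); the robot touches nothing.
It fails at once if the nut or a wing is pinched: it lies between the fingers, the grasp point within 6 mm of the wings' middle plane and low over the nut, while the fingers touch it (contact force between the fingers and wing_nut above 0.2 N and x of the grasp point in the frame of wing_nut between -0.046 and 0.046 m and y of the grasp point in the frame of wing_nut between -0.006 and 0.006 m and z of the grasp point in the frame of wing_nut below 0.038 m).
It fails at once if the nut is pushed harder than 25 N (contact force between anything else and wing_nut above 25 N).
It fails at once if the paint pot, tape roll or glue bottle is moved more than 15 mm (distance of any of paint_pot, tape_roll, glue_bottle from where it was at the start of the episode above 0.015 m).
It also fails if it takes over 59 s, if anything falls off the work surface, if the arm or the gripper's body presses on something with over 40 N, if the wrist force passes 120 N, or if a joint passes its speed limit or range.

## Working session

There is one attempt and no reset: what is moved stays moved. The work goes in short steps, Python scripts to look and compute and a shell command to move; the robot and the scene stay as the last step left them, time stands still between calls to the robot, and variables do not carry over. Pictures are saved under pics/ and viewed, and the job is handed in when it is done.

```bash
ls; mkdir -p pics
python3 - <<'E'
from station import manip, optics
import cv2,numpy as np
print(manip.sense())
for n in("top","side"):
    p,d=optics.snapshot(n); cv2.imwrite(f"pics/{n}0.png",p[:,:,::-1]); np.savez(f"pics/{n}0.npz",p=p,d=d)
    print(n,optics.camera_model(n))
print(optics.camera_model("wrist"))
E
```

```text
pics
{'t': 0.0, 'q': array([ 1.04046778e+00,  5.28447778e-01,  1.43392229e+00,  6.63514091e-06,
        1.18139710e+00, -1.78498704e-01]), 'qd': array([-0.00158755,  0.00014864, -0.00235297, -0.00043723, -0.00132805,
       -0.00062513]), 'tau': array([-5.55011648e-04, -4.42352450e+01, -1.78024489e+01, -4.36616201e-04,
        8.48292257e-03, -1.71969975e-05]), 'tcp_pos': array([0.21498115, 0.58608843, 0.22933856]), 'tool_rot': array([ 1.75010152e-01,  9.84566028e-01, -1.01862047e-03, -3.80199747e-04]), 'force': array([-0.11531352, -1.01057295, -0.04665979]), 'ft_torque': array([-0.02683133, -0.03810472,  0.06751822]), 'finger_gap': 0.9962250891743921}
top {'mtx': array([[410.88289974,   0.        , 247.86139197],
       [  0.        , 410.88289974, 184.86202214],
       [  0.        ,   0.        ,   1.        ]]), 'camera_from_world': array([[ 0.15486421, -0.98792513,  0.00458376, -0.20010114],
       [ 0.96472687,  0.15222425,  0.21477861, -0.58251963],
       [-0.21288294, -0.02883945,  0.97665201, -0.92949963],
       [ 0.        ,  0.        ,  0.        ,  1.        ]])}
side 
[... 254 characters left out ...]
0.12904272, -0.70913698,  0.6931614 , -0.2162623 ],
       [-0.10482185,  0.68533498,  0.72064439, -0.7204848 ],
       [ 0.        ,  0.        ,  0.        ,  1.        ]])}
{'mtx': array([[293.03201744,   0.        , 251.67421762],
       [  0.        , 293.03201744, 191.58392722],
       [  0.        ,   0.        ,   1.        ]]), 'tool_from_camera': array([[-3.55541814e-04,  9.45461682e-01,  3.25733144e-01,
         8.47352383e-02],
       [ 9.99999328e-01,  6.95582792e-04, -9.27462575e-04,
        -9.10234982e-04],
       [-1.10345470e-03,  3.25732596e-01, -9.45461294e-01,
        -1.43431076e-01],
       [ 0.00000000e+00,  0.00000000e+00,  0.00000000e+00,
         1.00000000e+00]])}
```

View pics/top0.png

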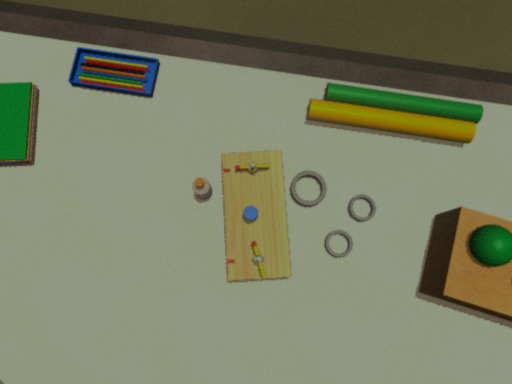

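View pics/side0.png

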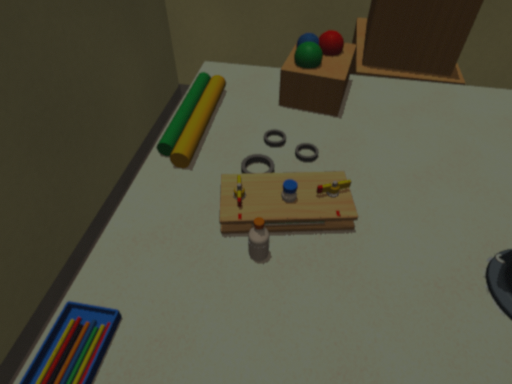

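The top view shows the loose nut's hub at about (258,260), its red wing end at (254,244) and its mark at (231,261). The tight nut is at (252,167), the pot at (251,214), the glue at (202,188), and the large roll at (308,188). The side view agrees: the loose nut is at (335,186) and the pot at (290,190). Next I'll measure their positions.

```bash
cat > h.py <<'E'
import numpy as np,cv2
from station import optics
def ray(name,uv,z):
    m=optics.camera_model(name);K=m["mtx"];T=m["camera_from_world"]
    R=T[:3,:3];c=-R.T@T[:3,3]
    d=np.array([(uv[0]-K[0,2])/K[0,0],-(uv[1]-K[1,2])/K[1,1],-1]);w=R.T@d
    return c+w*(z-c[2])/w[2]
def blobs(p,name,mask,box,mina=4):
    x0,y0,x1,y1=box;M=np.zeros(mask.shape,np.uint8);M[y0:y1,x0:x1]=mask[y0:y1,x0:x1]
    n,l,s,c=cv2.connectedComponentsWithStats(M)
    return [(s[i,4],c[i].round(2)) for i in range(1,n) if s[i,4]>=mina]
def masks(p):
    h=cv2.cvtColor(p,cv2.COLOR_RGB2HSV);H,S,V=[h[...,i].astype(int) for i in range(3)]
    return dict(red=((H<6)|(H>174))&(S>150)&(V>80),yel=(H>22)&(H<34)&(S>190)&(V>90),blue=(H>100)&(H<125)&(S>120),org=(H>6)&(H<18)&(S>180)&(V>110),grey=(S<70)&(V<125))
E
python3 - <<'E'
from h import *
Z=dict(red=.076,yel=.08,blue=.1,org=.115,grey=.024)
for n,box in(("top",(190,145,330,290)),("side",(215,150,365,265))):
    p=np.load(f"pics/{n}0.npz")["p"]
    for k,m in masks(p).items():
        for a,c in blobs(p,n,m.astype(np.uint8),box,5):
            print(n,k,a,c,ray(n,c,.055 if k=="red" and a<0 else Z[k]).round(4), ray(n,c,.055).round(4)[:2] if k=="red" else "")
    x0,y0,x1,y1=box
    cv2.imwrite(f"pics/{n}0c.png",cv2.resize(p[y0:y1,x0:x1,::-1],None,fx=4,fy=4,interpolation=cv2.INTER_CUBIC))
# corners of the top board, hand pixel
for uv in((222,152),(281,151),(290,277),(229,281)): print(uv,ray("top",uv,.055).round(4))
E
```

```text
top red 5 [253.6 243.2] [ 0.4693 -0.1421  0.076 ] [ 0.471  -0.1422]
top yel 24 [243.92 166.79] [ 0.6454 -0.0914  0.08  ] 
top yel 41 [263.15 165.71] [ 0.6553 -0.1366  0.08  ] 
top yel 32 [255.66 250.22] [ 0.4539 -0.1491  0.08  ] 
top yel 43 [261.44 269.86] [ 0.4123 -0.1688  0.08  ] 
top blue 136 [250.17 212.79] [ 0.5347 -0.1236  0.1   ] 
top org 15 [197.73 180.93] [0.5866 0.0063 0.115 ] 
top org 8 [253.62 244.38] [ 0.4638 -0.1423  0.115 ] 
top grey 9 [221. 166.] [ 0.653 -0.031  0.024] 
top grey 14 [252.   166.79] [ 0.6633 -0.1091  0.024 ] 
top grey 614 [307.52 188.67] [ 0.6289 -0.2556  0.024 ] 
top grey 10 [222.  186.5] [ 0.6009 -0.0424  0.024 ] 
top grey 25 [199.12 188.44] [0.587  0.0134 0.024 ] 
top grey 168 [203.2  195.18] [5.717e-01 3.000e-04 2.400e-02] 
top grey 11 [223. 207.] [ 0.5499 -0.0537  0.024 ] 
top grey 5 [245.4 207.4] [ 0.5576 -0.1088  0.024 ] 
top grey 6 [255.33 207.67] [ 0.5607 -0.1333  0.024 ] 
top grey 5 [243. 213.] [ 0.5428 -0.1052  0.024 ] 
top grey 20 [251.   218.95] [ 0.5312 -0.127   0.024 ] 
top grey 12 [224.  228.5] [ 0.4975 -0.0651  0.024 ] 
top grey 91 [326
[... 801 characters left out ...]
  ] 
side blue 142 [289.68 185.86] [ 0.5345 -0.1174  0.1   ] 
side grey 9337 [292.28 211.1 ] [ 0.5219 -0.1103  0.024 ] 
side grey 135 [289.12 193.  ] [ 0.5357 -0.1674  0.024 ] 
side grey 14 [334.36 182.79] [ 0.4257 -0.2237  0.024 ] 
side grey 14 [238.71 185.71] [ 0.6638 -0.1697  0.024 ] 
side grey 20 [332.35 194.65] [ 0.4297 -0.1809  0.024 ] 
side grey 5 [280. 223.] [ 0.546  -0.0698  0.024 ] 
side grey 7 [288. 223.] [ 0.5279 -0.073   0.024 ] 
side grey 6 [295.   222.83] [ 0.5121 -0.0763  0.024 ] 
side grey 5 [320. 222.] [ 0.4556 -0.0889  0.024 ] 
(222, 152) [ 0.6809 -0.0306  0.055 ]
(281, 151) [ 0.7064 -0.1749  0.055 ]
(290, 277) [ 0.407  -0.2377  0.055 ]
(229, 281) [ 0.3761 -0.0991  0.055 ]
```

View pics/top0c.png

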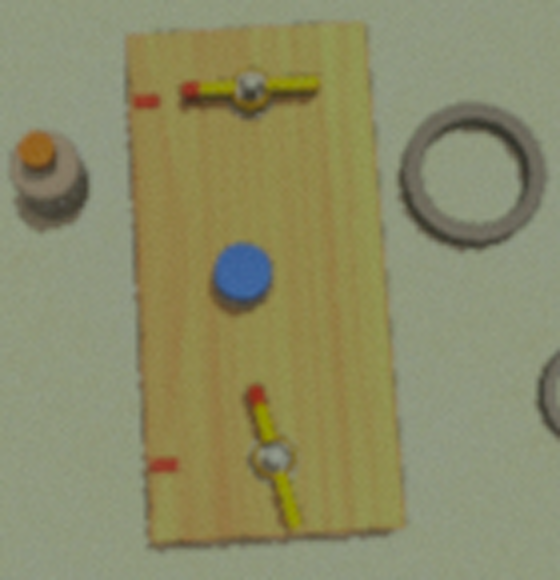

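View pics/side0c.png

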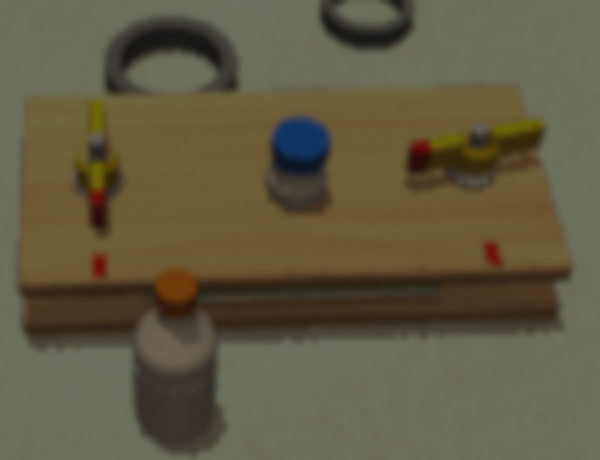

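Run:
```python
from h import *
o=np.array([190,145])
f=lambda x,y:(np.array([x,y])+.5)/4-.5+o
g=lambda x,y:(np.array([x,y])+.5)/4-.5+np.array([215,150])
for n,uv,z in(("bolt",f(272,455),.091),("tight",f(252,85),.091),("markL",f(164,465),.055),("markT",f(146,101),.055),("redend",f(256,392),.083),("yelend",f(294,520),.083)):print(n,ray("top",uv,z).round(4))
for n,uv,z in(("bolt",g(480,132),.091),("tight",g(97,143),.091),("markL",g(493,254),.055),("markT",g(100,266),.055),("red",g(419,155),.078),("yel",g(540,132),.078)):print("side",n,ray("side",uv,z).round(4))
```

```text
bolt [ 0.4359 -0.1561  0.091 ]
tight [ 0.6479 -0.112   0.091 ]
markL [ 0.422  -0.0953  0.055 ]
markT [ 0.6374 -0.0483  0.055 ]
redend [ 0.4701 -0.1419  0.083 ]
yelend [ 0.4024 -0.174   0.083 ]
side bolt [ 0.4346 -0.155   0.091 ]
side tight [ 0.6481 -0.1072  0.091 ]
side markL [ 0.4202 -0.096   0.055 ]
side markT [ 0.6351 -0.0485  0.055 ]
side red [ 0.467  -0.1433  0.078 ]
side yel [ 0.398  -0.1748  0.078 ]
```

```bash
python3 -m inch '[1.18,-3.54,0,-0.04,1.18,-3.54,0,-0.04,1.18,-3.54,0,-0.04,1.18,-3.54,0,-0.04,1.18,-3.54,0,-0.04,1.18,-3.54,0,-0.04,1.18,-3.54,0,-0.04,1.18,-3.54,0,-0.04,1.18,-3.54,0,-0.04,1.18,-3.54,0,-0.04,1.18,-3.54,0,-0.04,1.18,-3.54,0,-0.04,1.18,-3.54,0,-0.04,1.18,-3.54,0,-0.04,1.18,-3.54,0,-0.04,1.18,-3.54,0,-0.04,1.18,-3.54,0,-0.04,1.18,-3.54,0,-0.04,1.18,-3.54,0,-0.04,1.18,-3.54,0,-0.04]' 0 20
python3 - <<'E'
from station import manip, optics
import cv2
s=manip.sense();print(s)
p,d=optics.snapshot("wrist");cv2.imwrite("pics/w1.png",p[:,:,::-1])
p,d=optics.snapshot("top");cv2.imwrite("pics/t1.png",p[:,:,::-1])
E
```

```text
t: 2.6
tcp_pos: [0.4513, -0.1224, 0.2301]
tool_rot: [0.545, 0.838, 0.0, -0.0]
force: [-0.5, 0.3, -0.2]
finger_gap: 0.002
{'t': 2.6, 'q': array([-5.04570705e-01,  3.17486487e-01,  1.81449364e+00,  1.33267025e-04,
        1.01033148e+00, -9.21994963e-01]), 'qd': array([-0.46715076,  0.21355046, -0.35410936,  0.00224846,  0.13810192,
       -0.14700485]), 'tau': array([  1.33936834, -32.51684546, -14.22211647,  -0.06599234,
        -0.03496081,   0.09195088]), 'tcp_pos': array([ 0.45131786, -0.12240112,  0.23005531]), 'tool_rot': array([ 5.45278597e-01,  8.38254806e-01,  3.03782335e-05, -3.62610465e-04]), 'force': array([-0.52118365,  0.28018097, -0.17822385]), 'ft_torque': array([ 0.00315988, -0.0605477 ,  0.01344374]), 'finger_gap': 0.002393712502403699}
```

View pics/w1.png

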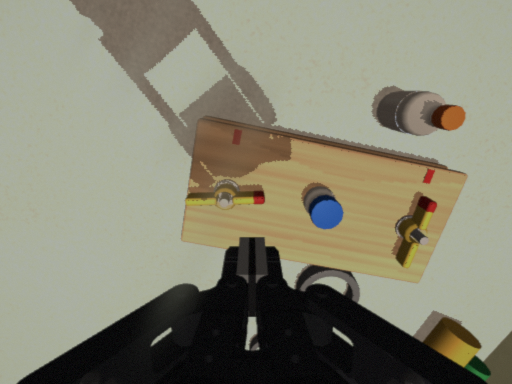

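View pics/t1.png

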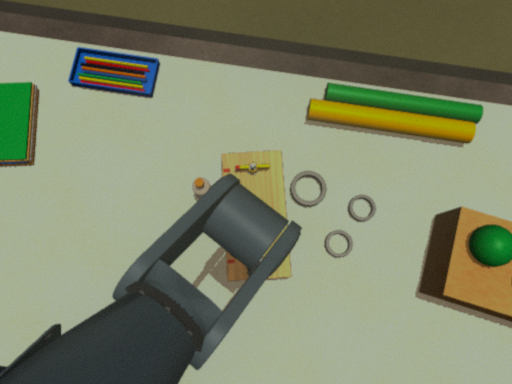

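The wrist view shows the loose nut's bolt at (225,201), its red end at (259,198) and its yellow end at (188,200). The shut fingertips are at about (252,240), and the arm hides the nut in the top view. I'll cross-check the nut's position with the wrist camera.

```bash
cat >> h.py <<'E'
from scipy.spatial.transform import Rotation as Ro
def wray(s,uv,z):
    m=optics.camera_model("wrist");K=m["mtx"];T=m["tool_from_camera"]
    R=Ro.from_quat(s["tool_rot"]).as_matrix()
    d=R@T[:3,:3]@np.array([(uv[0]-K[0,2])/K[0,0],-(uv[1]-K[1,2])/K[1,1],-1])
    c=R@T[:3,3]+s["tcp_pos"]
    return c+d*(z-c[2])/d[2]
E
python3 - <<'E'
from h import *
from station import manip
s=manip.sense()
p=cv2.imread("pics/w1.png")[:,:,::-1]
x0,y0,x1,y1=170,110,280,240
cv2.imwrite("pics/w1c.png",cv2.resize(p[y0:y1,x0:x1,::-1],None,fx=5,fy=5,interpolation=cv2.INTER_CUBIC))
for n,uv,z in(("bolt",(225,202),.091),("red",(264,198),.087),("yel",(187,200.5),.087),("mark",(237,136.5),.055),("tip",(252,240),.211)):print(n,wray(s,uv,z).round(4))
E
```

```text
bolt [ 0.4375 -0.1593  0.091 ]
red [ 0.4733 -0.1403  0.087 ]
yel [ 0.4007 -0.1753  0.087 ]
mark [ 0.4233 -0.0979  0.055 ]
tip [ 0.4541 -0.1289  0.211 ]
```

View pics/w1c.png

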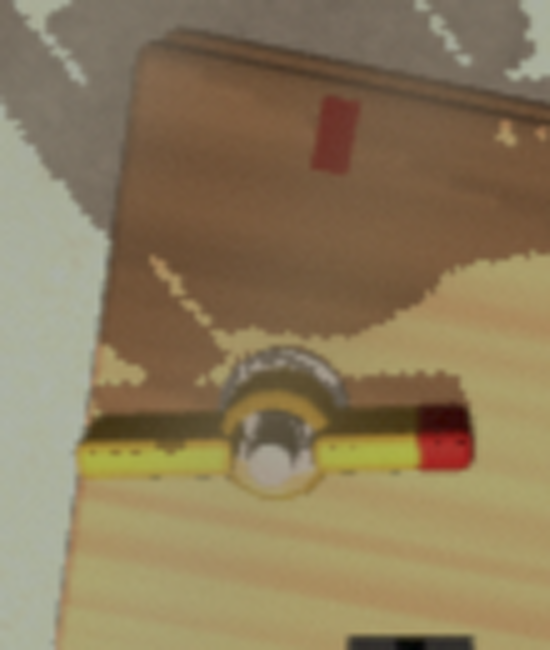

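```bash
python3 -m inch '[0,0,-1.8,0,0,0,-1.8,0,0,0,-1.8,0,0,0,-1.8,0,0,0,-1.8,0,0,0,-1.8,0,0,0,-1.8,0,0,0,-1.0,0,0,0,-0.6,0,0,0,0,0,0,0,0,0]'
python3 - <<'E'
from h import *
from station import manip
s=manip.sense();print(s["t"],s["tcp_pos"],s["force"],s["q"].round(2))
p,d=optics.snapshot("wrist");cv2.imwrite("pics/w2.png",p[:,:,::-1])
p,d=optics.snapshot("side");cv2.imwrite("pics/s2.png",cv2.resize(p[140:270,210:380,::-1],None,fx=4,fy=4))
C=np.array([.4365,-.1575]);r=s["tcp_pos"][:2]-C;a=np.deg2rad(25)
print("u,n mm",1e3*(r@[np.cos(a),np.sin(a)]),1e3*(r@[-np.sin(a),np.cos(a)]))
E
```

```text
t: 4.08
tcp_pos: [0.4517, -0.1214, 0.0887]
tool_rot: [0.545, 0.839, 0.0, 0.0]
force: [-0.3, -0.3, -0.1]
finger_gap: 0.003
4.075 [ 0.45165242 -0.12142205  0.08872704] [-0.25387636 -0.34865936 -0.07756652] [-0.5   0.57  1.95  0.    0.63 -0.92]
u,n mm 28.979957478811148 26.29404249013446
```

View pics/w2.png

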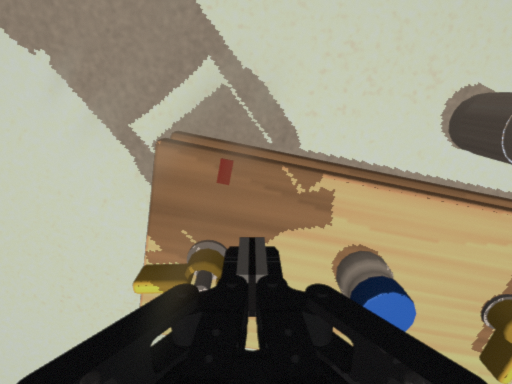

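View pics/s2.png

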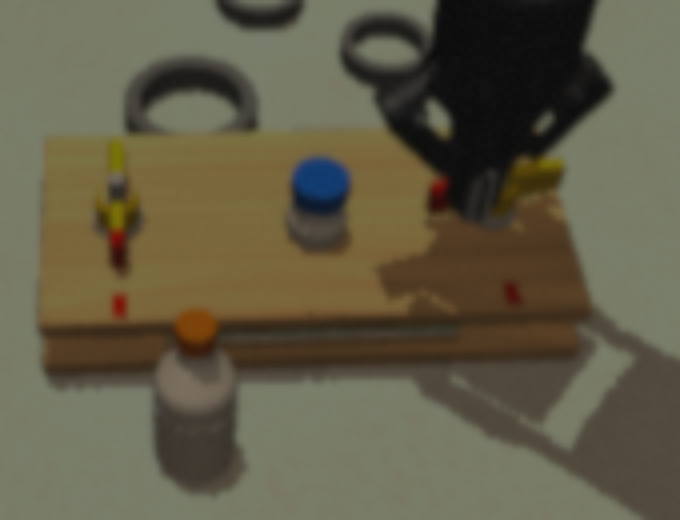

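```bash
cat > arc.py <<'E'
import sys,numpy as np
# arc.py wing_deg u n dth steps : world increments (cm) of rigid rotation about bolt
a,u,n,d,k=[float(x) for x in sys.argv[1:]]
C=np.array([43.65,-15.75]);a=np.deg2rad(a)
P=lambda t:C+u*np.array([np.cos(t),np.sin(t)])+n*np.array([-np.sin(t),np.cos(t)])
print("start",P(a).round(2),"end",P(a+d*k).round(2),"wing",np.rad2deg(a+d*k).round(1))
prev=P(a).round(2)
for i in range(1,int(k)+1):
    q=P(a+d*i).round(2);print(f"{q[0]-prev[0]:.2f},{q[1]-prev[1]:.2f},0,{d}",end=",  ");prev=q
E
python3 arc.py 25 2.9 1.8 -0.1 17
```

```text
start [ 45.52 -12.89] end [ 46.24 -17.97] wing -72.4
0.27,-0.20,0,-0.1,  0.26,-0.23,0,-0.1,  0.23,-0.25,0,-0.1,  0.20,-0.28,0,-0.1,  0.18,-0.29,0,-0.1,  0.14,-0.31,0,-0.1,  0.12,-0.32,0,-0.1,  0.08,-0.33,0,-0.1,  0.05,-0.34,0,-0.1,  0.01,-0.34,0,-0.1,  -0.02,-0.34,0,-0.1,  -0.05,-0.34,0,-0.1,  -0.09,-0.33,0,-0.1,  -0.12,-0.31,0,-0.1,  -0.15,-0.31,0,-0.1,  -0.18,-0.29,0,-0.1,  -0.21,-0.27,0,-0.1,
```

```bash
python3 -m inch '[0.12,-0.25,0,0,0.12,-0.25,0,0,0.12,-0.25,0,0,0.27,-0.2,0,-0.1,0.26,-0.23,0,-0.1,0.23,-0.25,0,-0.1,0.2,-0.28,0,-0.1,0.18,-0.29,0,-0.1]'
python3 - <<'E'
from h import *
p,d=optics.snapshot("wrist");cv2.imwrite("pics/w3.png",p[:,:,::-1])
E
```

```text
t: 5.18
tcp_pos: [0.4665, -0.1416, 0.0883]
tool_rot: [0.736, 0.677, -0.0, 0.0]
force: [0.3, -1.0, 0.4]
finger_gap: -0.001
```

View pics/w3.png

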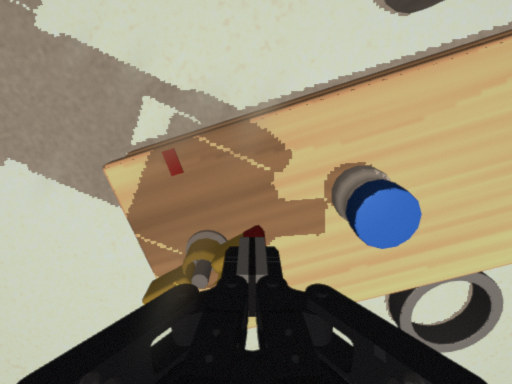

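The wing seems not to have turned: relative to the board edge it sits as before, and the red end now shows at (255,232), beyond the fingertips. I'll check the fingertip height before moving on.

Run:
```python
from h import *
from station import manip
s=manip.sense();print(s["tcp_pos"],s["force"],s["finger_gap"])
p,d=optics.snapshot("side");cv2.imwrite("pics/s3.png",cv2.resize(p[150:230,270:370,::-1],None,fx=7,fy=7,interpolation=cv2.INTER_CUBIC))
p,d=optics.snapshot("wrist");cv2.imwrite("pics/w3c.png",cv2.resize(p[200:330,130:330,::-1],None,fx=4,fy=4,interpolation=cv2.INTER_CUBIC))
m=optics.camera_model("wrist");K=m["mtx"];T=m["tool_from_camera"];R=Ro.from_quat(s["tool_rot"]).as_matrix()
for uv in((245,241),(252,245),(252,260),(258,245),(258,234),(254,230),(240,242),(225,246),(175,282)):
    z=d[uv[1],uv[0]];c=np.array([(uv[0]-K[0,2])/K[0,0]*z,-(uv[1]-K[1,2])/K[1,1]*z,-z])
    print(uv,p[uv[1],uv[0]],z,"tool",(T[:3,:3]@c+T[:3,3]).round(4),"world",(R@(T[:3,:3]@c+T[:3,3])+s["tcp_pos"]).round(4))
```

```text
[ 0.46694016 -0.14203678  0.08832474] [-0.21220668 -0.34992111 -0.20743309] -0.0011397392582236411
(245, 241) [62 58 55] 0.15001938 tool [ 0.0107 -0.0043 -0.0098] world [ 0.4635 -0.131   0.0981]
(252, 245) [12 10 12] 0.14583991 tool [ 0.0108 -0.0008 -0.0141] world [ 0.4671 -0.1312  0.1024]
(252, 260) [ 9  7 10] 0.13350405 tool [ 0.0105 -0.0008 -0.0273] world [ 0.467  -0.1315  0.1156]
(258, 245) [60 59 55] 0.14607163 tool [ 0.0107  0.0022 -0.0139] world [ 0.4701 -0.1316  0.1022]
(258, 234) [61  6  7] 0.16923262 tool [0.0052 0.0027 0.0087] world [ 0.4701 -0.1371  0.0796]
(254, 230) [61 13 13] 0.17388593 tool [0.0053 0.0005 0.0136] world [ 0.4679 -0.1368  0.0747]
(240, 242) [61 59 55] 0.14858134 tool [ 0.0109 -0.0068 -0.0112] world [ 0.4611 -0.1306  0.0995]
(225, 246) [79 61 24] 0.17684743 tool [-0.0051 -0.017   0.0132] world [ 0.4495 -0.1457  0.0751]
(175, 282) [144 115  52] 0.17230423 tool [-0.0229 -0.046   0.0023] world [ 0.4191 -0.1609  0.086 ]
```

View pics/s3.png

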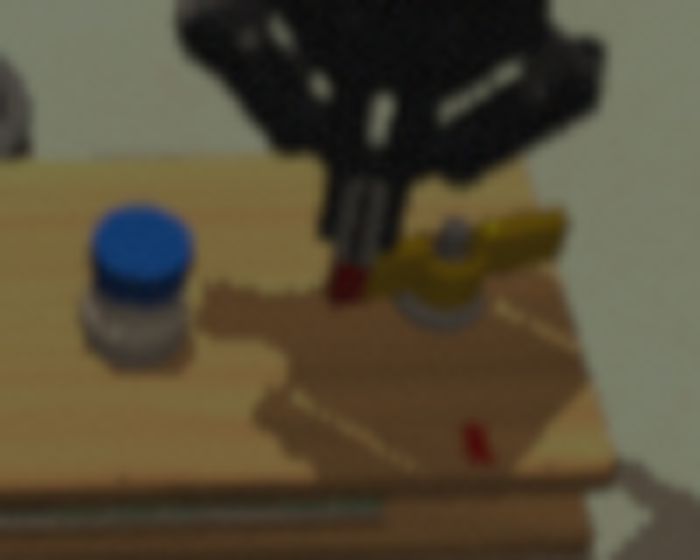

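View pics/w3c.png

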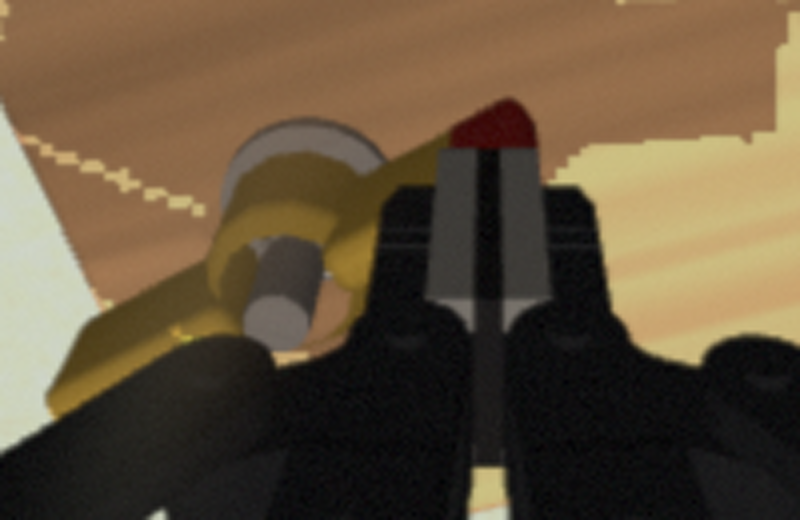

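Run:
```python
from h import *
from station import manip
s=manip.sense();print(s["tcp_pos"],s["force"],s["t"])
p,d=optics.snapshot("wrist")
m=optics.camera_model("wrist");K=m["mtx"];T=m["tool_from_camera"]
for u in (234,245,258,270):
  for v in range(232,250,1):
    z=d[v,u];c=np.array([(u-K[0,2])/K[0,0]*z,-(v-K[1,2])/K[1,1]*z,-z]);print(u,v,p[v,u],(T[:3,:3]@c+T[:3,3]).round(4))
```

```text
[ 0.46644804 -0.14153086  0.08826193] [0.08007777 0.49400467 0.44298711] 5.325
234 232 [147 108  74] [-0.0063 -0.0128  0.034 ]
234 233 [149 111  77] [-0.0064 -0.0127  0.0328]
234 234 [150 109  75] [-0.0075 -0.0128  0.0334]
234 235 [150 110  77] [-0.0082 -0.0128  0.0333]
234 236 [141 104  71] [-0.0092 -0.0128  0.0337]
234 237 [99 76 42] [-0.0024 -0.0119  0.0194]
234 238 [79 62 25] [-0.0028 -0.0119  0.0189]
234 239 [77 62 24] [-0.0025 -0.0118  0.017 ]
234 240 [79 62 25] [-0.0021 -0.0116  0.015 ]
234 241 [78 63 22] [-0.0024 -0.0116  0.0143]
234 242 [79 61 19] [-0.003  -0.0116  0.0142]
234 243 [79 62 19] [-0.0021 -0.0114  0.0114]
234 244 [80 63 20] [-0.0025 -0.0114  0.0109]
234 245 [79 62 25] [-0.0025 -0.0113  0.0097]
234 246 [43 36 18] [ 0.0068 -0.0102 -0.0079]
234 247 [21 17 15] [ 0.0066 -0.0101 -0.0087]
234 248 [17 17 17] [ 0.0066 -0.0101 -0.0097]
234 249 [12 11 10] [ 0.0064 -0.01   -0.0103]
245 232 [62 17 13] [ 0.0015 -0.005   0.0185]
245 233 [61 12 12] [ 0.0015 -0.005   0.0172]
245 234 [63 15 12] [ 0.0015 -0.005   0.0159]
245 235 [63 15 14] [ 0.002  -0.0049  0.0137]
245 236 [60 16 1
[... 1563 characters left out ...]
44 105  73] [-0.0085  0.0114  0.0338]
270 236 [144 105  72] [-0.0092  0.0114  0.0338]
270 237 [144 106  73] [-0.0099  0.0115  0.0338]
270 238 [145 107  75] [-0.0108  0.0115  0.0339]
270 239 [146 108  74] [-0.0119  0.0116  0.0347]
270 240 [149 110  76] [-0.0118  0.0115  0.033 ]
270 241 [151 112  76] [-0.0127  0.0115  0.0333]
270 242 [162 128  88] [-0.0135  0.0115  0.0334]
270 243 [189 170 115] [-0.015   0.0116  0.0347]
270 244 [193 178 120] [-0.0153  0.0116  0.0338]
270 245 [193 181 123] [-0.0157  0.0115  0.0332]
270 246 [103  97  66] [ 0.0061  0.0087 -0.0068]
270 247 [34 32 23] [ 0.0065  0.0086 -0.0084]
270 248 [13 14 14] [ 0.0062  0.0086 -0.009 ]
270 249 [16 15 15] [ 0.0064  0.0085 -0.0104]
```

The depth shows the shut fingertips ending about 4.5 mm behind the TCP, at z ≈ 0.093, not 19 mm ahead of it. They passed over the wing without touching, and the nut hasn't moved. I'll lift, go to the yellow wing's outer side, away from the pot, and come down about 24 mm lower than before.

```bash
python3 -m inch '[0,0,2,0,0,0,2,0,-0.9,-1,0,0.1,-0.9,-1,0,0.1,-0.9,-1,0,0.1,-0.9,-1,0,0.1,-1,-1,0,0.1,0,0,0,0,0,0,-1.5,0,0,0,-1.5,0,0,0,-1.5,0,0,0,-1,0,0,0,-0.9,0,0,0,0,0,0,0,0,0]'
python3 - <<'E'
from h import *
from station import manip
s=manip.sense();print(s["t"],s["tcp_pos"],s["force"],s["q"].round(2))
p,d=optics.snapshot("wrist");cv2.imwrite("pics/w4.png",p[:,:,::-1])
p,d=optics.snapshot("side");cv2.imwrite("pics/s4.png",cv2.resize(p[150:230,270:370,::-1],None,fx=7,fy=7,interpolation=cv2.INTER_CUBIC))
C=np.array([.4365,-.1575]);r=s["tcp_pos"][:2]-C;a=np.deg2rad(205)
print("u,n mm",1e3*(r@[np.cos(a),np.sin(a)]),1e3*(r@[-np.sin(a),np.cos(a)]))
E
python3 arc.py 205 2.9 1.7 -0.1 16
```

```text
t: 7.25
tcp_pos: [0.4205, -0.1914, 0.0645]
tool_rot: [0.545, 0.839, -0.0, 0.0]
force: [-1.0, -0.3, 0.2]
finger_gap: 0.006
7.25 [ 0.42053877 -0.19138894  0.06452006] [-1.02247515 -0.33253801  0.15016537] [-0.67  0.61  1.97  0.    0.56 -1.09]
u,n mm 28.787870049341855 23.96830141727567
start [ 41.74 -18.52] end [ 40.94 -13.76] wing 113.3
-0.27,0.21,0,-0.1,  -0.24,0.23,0,-0.1,  -0.22,0.25,0,-0.1,  -0.20,0.28,0,-0.1,  -0.16,0.29,0,-0.1,  -0.14,0.31,0,-0.1,  -0.10,0.31,0,-0.1,  -0.08,0.33,0,-0.1,  -0.03,0.34,0,-0.1,  -0.01,0.33,0,-0.1,  0.03,0.34,0,-0.1,  0.06,0.33,0,-0.1,  0.09,0.32,0,-0.1,  0.13,0.31,0,-0.1,  0.16,0.30,0,-0.1,  0.18,0.28,0,-0.1,
```

View pics/w4.png

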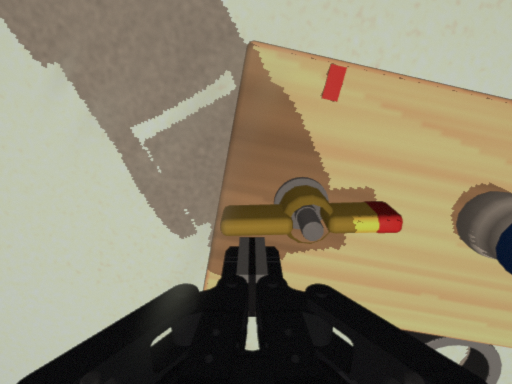

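View pics/s4.png

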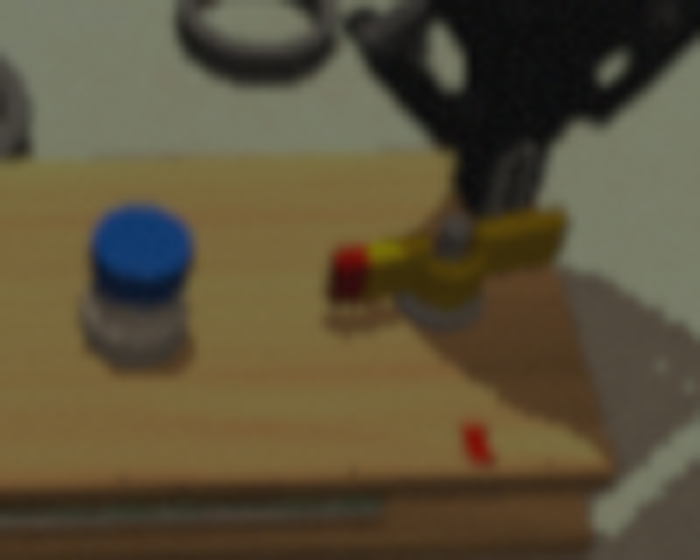

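The wrist view has the finger on the far side of the yellow wing: tips at (252,240), wing at (225–285,220), red end at (390,217). Nothing is touching. Now a first short push.

```bash
python3 -m inch '[-0.15,0.31,0,0,-0.15,0.31,0,0,-0.27,0.21,0,-0.1,-0.24,0.23,0,-0.1,-0.22,0.25,0,-0.1,-0.2,0.28,0,-0.1]'
python3 - <<'E'
from h import *
p,d=optics.snapshot("wrist");cv2.imwrite("pics/w5.png",p[:,:,::-1])
E
```

```text
t: 8.1
tcp_pos: [0.4081, -0.1754, 0.0644]
tool_rot: [0.702, 0.713, -0.0, 0.0]
force: [0.2, -0.5, -0.3]
finger_gap: 0.001
```

View pics/w5.png

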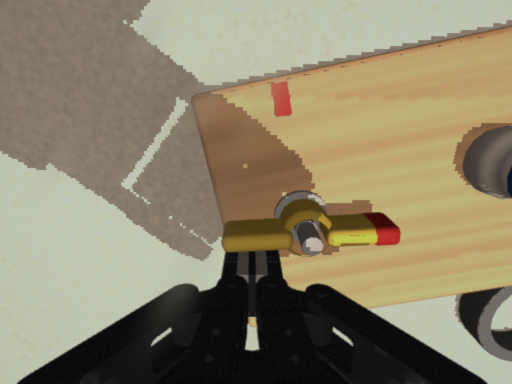

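The nut now turns with the finger: its wing stays level in the tool view while the board edge has swung about 21°. I'll continue the stroke.

```bash
python3 -m inch '[-0.16,0.29,0,-0.1,-0.14,0.31,0,-0.1,-0.1,0.31,0,-0.1,-0.08,0.33,0,-0.1,-0.03,0.34,0,-0.1,-0.01,0.33,0,-0.1,0.03,0.34,0,-0.1,0.06,0.33,0,-0.1,0.09,0.32,0,-0.1,0.13,0.31,0,-0.1,0.16,0.3,0,-0.1,0.18,0.28,0,-0.1]'
python3 - <<'E'
from h import *
p,d=optics.snapshot("wrist");cv2.imwrite("pics/w6.png",p[:,:,::-1])
from station import manip
s=manip.sense();print(s["tcp_pos"],s["q"].round(2))
E
```

```text
t: 9.65
tcp_pos: [0.4092, -0.1373, 0.0644]
tool_rot: [0.981, 0.193, -0.0, -0.0]
force: [-0.6, -1.3, -0.0]
finger_gap: 0.003
[ 0.40932428 -0.13707042  0.064396  ] [-0.58  0.6   2.05  0.    0.5   0.6 ]
```

View pics/w6.png

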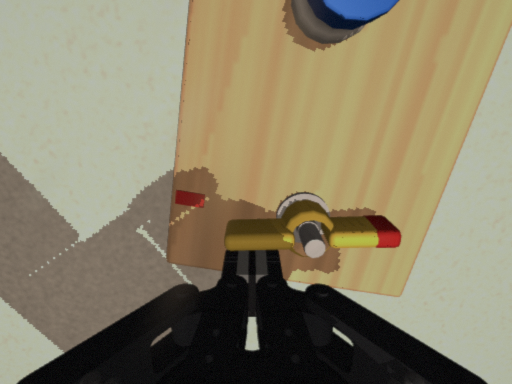

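The wrist view shows the red wing at about (390,232) and the mark at (190,198). The nut has turned about 92°, leaving roughly 3.3 rad. I'll back off, lift, and move to the red wing's trailing side.

```bash
python3 -m inch '[-0.35,-0.15,0,0,-0.35,-0.15,0,0,0,0,2,0,0,0,2,0,1.69,-0.87,0,0,1.69,-0.87,0,0,1.69,-0.87,0,0,1.69,-0.87,0,0,0,0,0,0,0,0,-1.5,0,0,0,-1.5,0,0,0,-1,0,0,0,0,0,0,0,0,0]'
python3 - <<'E'
from h import *
from station import manip
s=manip.sense();print(s["t"],s["tcp_pos"],s["q"].round(2))
p,d=optics.snapshot("wrist");cv2.imwrite("pics/w7.png",p[:,:,::-1])
E
python3 arc.py -67 2.9 1.7 -0.1 16
```

```text
t: 11.45
tcp_pos: [0.4699, -0.1753, 0.0642]
tool_rot: [0.981, 0.194, -0.0, -0.0]
force: [0.1, 0.0, 0.1]
finger_gap: 0.001
11.45 [ 0.46994529 -0.17526754  0.06423231] [-0.58  0.64  1.87 -0.    0.63  0.6 ]
start [ 46.35 -17.76] end [ 41.57 -18.39] wing -158.7
-0.22,-0.25,0,-0.1,  -0.23,-0.24,0,-0.1,  -0.27,-0.21,0,-0.1,  -0.28,-0.19,0,-0.1,  -0.29,-0.15,0,-0.1,  -0.32,-0.13,0,-0.1,  -0.32,-0.09,0,-0.1,  -0.33,-0.06,0,-0.1,  -0.33,-0.03,0,-0.1,  -0.34,0.01,0,-0.1,  -0.33,0.04,0,-0.1,  -0.33,0.07,0,-0.1,  -0.32,0.10,0,-0.1,  -0.31,0.14,0,-0.1,  -0.29,0.17,0,-0.1,  -0.27,0.19,0,-0.1,
```

View pics/w7.png

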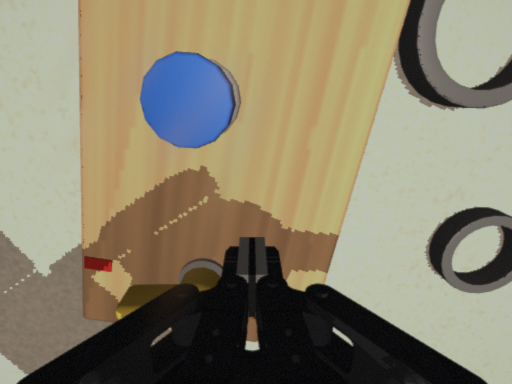

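```bash
python3 -m inch '[-0.32,-0.12,0,0,-0.32,-0.12,0,0,-0.22,-0.25,0,-0.1,-0.23,-0.24,0,-0.1,-0.27,-0.21,0,-0.1,-0.28,-0.19,0,-0.1,-0.29,-0.15,0,-0.1,-0.32,-0.13,0,-0.1,-0.32,-0.09,0,-0.1,-0.33,-0.06,0,-0.1,-0.33,-0.03,0,-0.1,-0.34,0.01,0,-0.1,-0.33,0.04,0,-0.1,-0.33,0.07,0,-0.1,-0.32,0.1,0,-0.1,-0.31,0.14,0,-0.1,-0.29,0.17,0,-0.1,-0.27,0.19,0,-0.1]'
python3 -m inch '[0.15,-0.35,0,0,0.15,-0.35,0,0,0,0,2,0,0,0,2,0,0,0,0,0,0,0,0,0]'
python3 - <<'E'
from h import *
from station import manip
s=manip.sense();print(s["t"],s["tcp_pos"],s["q"].round(2))
p,d=optics.snapshot("wrist");cv2.imwrite("pics/w8.png",p[:,:,::-1])
p,d=optics.snapshot("side");cv2.imwrite("pics/s8.png",cv2.resize(p[150:230,270:370,::-1],None,fx=7,fy=7,interpolation=cv2.INTER_CUBIC))
E
```

```text
t: 13.75
tcp_pos: [0.4158, -0.1845, 0.0646]
tool_rot: [0.821, -0.57, 0.001, 0.0]
force: [0.3, -0.5, -0.5]
finger_gap: -0.002
t: 14.5
tcp_pos: [0.4186, -0.191, 0.104]
tool_rot: [0.823, -0.569, -0.0, -0.0]
force: [0.0, -0.7, 0.3]
finger_gap: 0.002
14.5 [ 0.41864647 -0.19103657  0.10398246] [-0.67  0.53  1.95  0.    0.66  2.11]
```

View pics/w8.png

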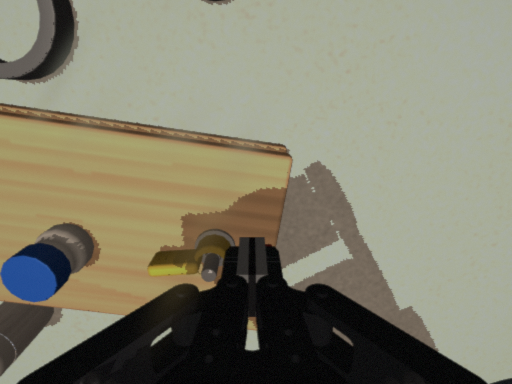

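View pics/s8.png

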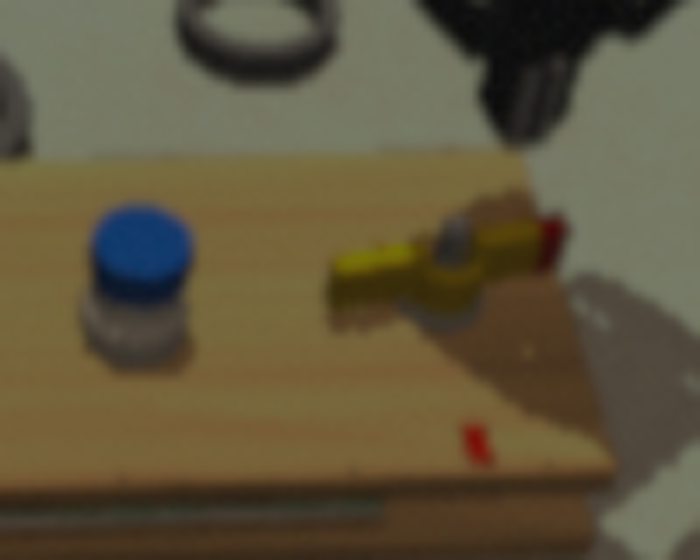

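The side view shows the red end now at the far right, pointing toward the robot, with the finger well clear. About 1.75 rad is left, so the partial step is met. Joint 6 is at 2.1, so I'll turn the tool back half a turn (the same jaw line) while raised, then go down for the last stroke.

```bash
python3 -m inch '[0,0,0.5,0.17,0,0,0.5,0.17,0,0,0,0.17,0,0,0,0.17,0,0,0,0.17,0,0,0,0.17,0,0,0,0.17,0,0,0,0.17,0,0,0,0.17,0,0,0,0.17,0,0,0,0.17,0,0,0,0.17,0,0,0,0.17,0,0,0,0.17,0,0,0,0.17,0,0,0,0.17,0,0,0,0.17,0,0,0,0.17,0,0,0,0,0,0,0,0]'
python3 - <<'E'
from h import *
from station import manip
s=manip.sense();print(s["t"],s["tcp_pos"],s["q"].round(2))
p,d=optics.snapshot("wrist");cv2.imwrite("pics/w9.png",p[:,:,::-1])
R=Ro.from_quat(s["tool_rot"]).as_matrix();print("jaw deg",np.rad2deg(np.arctan2(R[1,1],R[0,1])))
for n,uv,z in(("bolt",(303,219),.091),):print(n,wray(s,uv,z).round(4))
E
```

```text
t: 17.1
tcp_pos: [0.4185, -0.1908, 0.1139]
tool_rot: [0.603, 0.798, 0.0, -0.0]
force: [0.2, 0.3, 0.1]
finger_gap: 0.002
17.1 [ 0.41854927 -0.19084746  0.11390502] [-0.67  0.51  1.95  0.    0.69 -0.95]
jaw deg 15.849647022515644
bolt [ 0.4458 -0.1742  0.091 ]
```

View pics/w9.png

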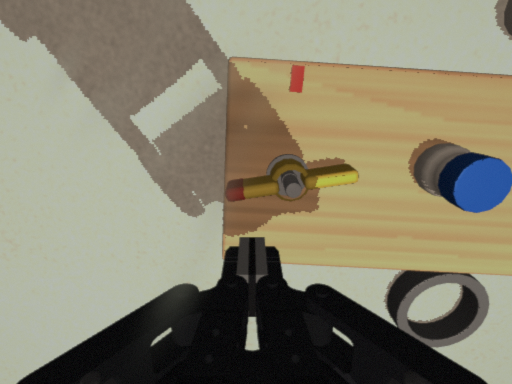

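```bash
python3 - <<'E'
from h import *
from station import manip
s=manip.sense()
P={n:wray(s,uv,z) for n,uv,z in(("bolt",(292,187),.091),("red",(229,194),.085),("yel",(357,179),.085),("mark",(297.5,79),.055))}
for k,v in P.items():print(k,v.round(4))
f=lambda a,b:np.rad2deg(np.arctan2(*(P[a]-P[b])[1::-1])).round(1)
print(f("red","yel"),f("mark","bolt"))
E
python3 arc.py 202 2.9 1.7 -0.1 17
```

```text
bolt [ 0.4327 -0.1563  0.091 ]
red [ 0.3977 -0.173   0.085 ]
yel [ 0.4708 -0.1422  0.085 ]
mark [ 0.4212 -0.0956  0.055 ]
-157.1 100.8
start [ 41.6  -18.41] end [ 41.27 -13.37] wing 104.6
-0.26,0.22,0,-0.1,  -0.23,0.24,0,-0.1,  -0.21,0.26,0,-0.1,  -0.18,0.29,0,-0.1,  -0.15,0.30,0,-0.1,  -0.12,0.31,0,-0.1,  -0.08,0.33,0,-0.1,  -0.06,0.33,0,-0.1,  -0.02,0.33,0,-0.1,  0.01,0.34,0,-0.1,  0.05,0.33,0,-0.1,  0.07,0.33,0,-0.1,  0.12,0.31,0,-0.1,  0.14,0.31,0,-0.1,  0.17,0.29,0,-0.1,  0.20,0.27,0,-0.1,  0.22,0.25,0,-0.1,
```

```bash
python3 -m inch '[0,0,-1.6,0.05,0,0,-1.6,0.06,0,0,-1.2,0,0,0,-0.7,0,0,0,0,0,-0.12,0.33,0,0,-0.13,0.34,0,0,-0.26,0.22,0,-0.1,-0.23,0.24,0,-0.1,-0.21,0.26,0,-0.1,-0.18,0.29,0,-0.1,-0.15,0.3,0,-0.1,-0.12,0.31,0,-0.1,-0.08,0.33,0,-0.1,-0.06,0.33,0,-0.1,-0.02,0.33,0,-0.1,0.01,0.34,0,-0.1,0.05,0.33,0,-0.1,0.07,0.33,0,-0.1]'
python3 - <<'E'
from h import *
from station import manip
s=manip.sense();print(s["t"],s["tcp_pos"],s["q"].round(2))
p,d=optics.snapshot("wrist");cv2.imwrite("pics/w10.png",p[:,:,::-1])
R=Ro.from_quat(s["tool_rot"]).as_matrix();print("jaw deg",np.rad2deg(np.arctan2(R[1,1],R[0,1])))
E
```

```text
t: 19.52
tcp_pos: [0.4045, -0.1481, 0.0637]
tool_rot: [0.929, 0.369, 0.0, 0.0]
force: [-0.3, -1.7, 0.4]
finger_gap: -0.003
19.525 [ 0.40453227 -0.14809278  0.06367244] [-0.61  0.6   2.05 -0.    0.49  0.2 ]
jaw deg -46.650621763822635
```

View pics/w10.png

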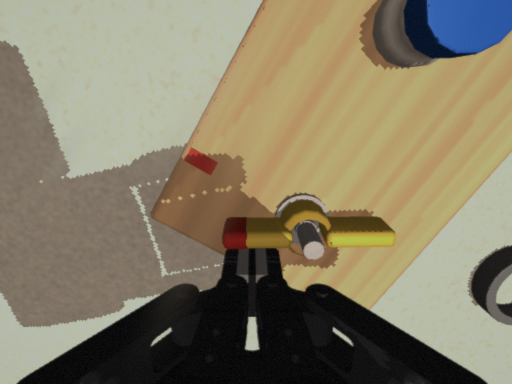

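The red wing at (236,232) still leads the finger, about 30° short of home. I'll continue slowly.

```bash
python3 -m inch '[0.12,0.31,0,-0.1,0.14,0.31,0,-0.1,0.17,0.29,0,-0.1,0.1,0.14,0,-0.05,0,0,0,0]'
python3 - <<'E'
from h import *
from station import manip
s=manip.sense();print(s["t"],s["tcp_pos"],s["force"],s["ft_torque"].round(3))
p,d=optics.snapshot("wrist");cv2.imwrite("pics/w11.png",p[:,:,::-1])
R=Ro.from_quat(s["tool_rot"]).as_matrix();print("jaw deg",np.rad2deg(np.arctan2(R[1,1],R[0,1])))
E
```

```text
t: 20.2
tcp_pos: [0.4097, -0.1375, 0.0636]
tool_rot: [0.979, 0.204, 0.0, 0.0]
force: [0.7, -0.1, 0.1]
finger_gap: -0.003
20.2 [ 0.4097489  -0.13752767  0.06355126] [ 0.7317313  -0.09732836  0.10448317] [0.072 0.071 0.023]
jaw deg -66.41064634777494
```

View pics/w11.png

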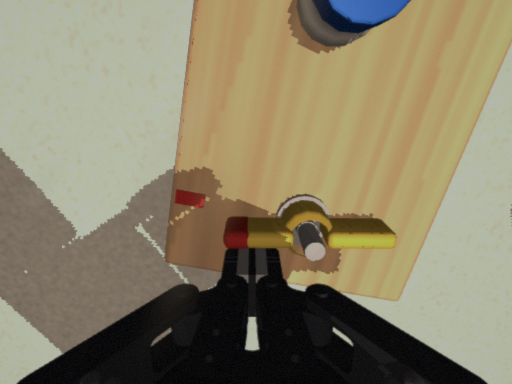

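```bash
python3 -m inch '[0.1,0.14,0,-0.05,0.1,0.13,0,-0.05,0.06,0.08,0,-0.03,0,0,0,0]'
python3 -m inch '[0.04,0.05,0,-0.02,0,0,0,0]'
python3 -m inch '[0.04,0.05,0,-0.02,0,0,0,0]'
python3 - <<'E'
from h import *
from station import manip
s=manip.sense();print(s["t"],s["tcp_pos"],s["force"],s["ft_torque"].round(3))
p,d=optics.snapshot("wrist");cv2.imwrite("pics/w12.png",p[:,:,::-1])
R=Ro.from_quat(s["tool_rot"]).as_matrix();print("jaw deg",np.rad2deg(np.arctan2(R[1,1],R[0,1])))
E
```

```text
t: 20.75
tcp_pos: [0.4123, -0.1342, 0.0634]
tool_rot: [0.99, 0.14, 0.0, 0.0]
force: [-1.0, -0.5, -0.4]
finger_gap: -0.0
t: 21.0
tcp_pos: [0.4127, -0.1337, 0.0633]
tool_rot: [0.992, 0.13, 0.0, -0.0]
force: [0.8, -0.8, -0.2]
finger_gap: 0.002
t: 21.25
tcp_pos: [0.4131, -0.1332, 0.0633]
tool_rot: [0.993, 0.12, 0.0, -0.0]
force: [-0.2, 0.3, -0.2]
finger_gap: 0.001
21.25 [ 0.41314553 -0.1331715   0.06330767] [-0.19805978  0.25653749 -0.15216041] [-0.029  0.016 -0.004]
jaw deg -76.26848310587172
```

View pics/w12.png

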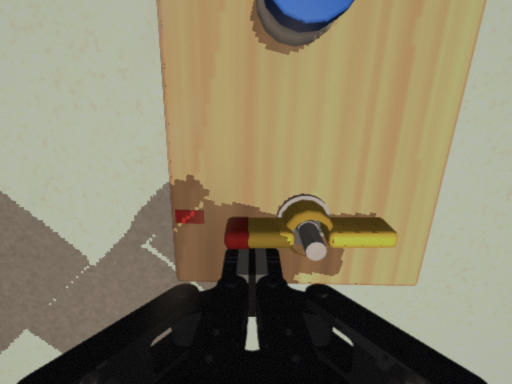

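```bash
python3 -m inch '[0.04,0.05,0,-0.02,0,0,0,0]'
python3 -m inch '[0.04,0.05,0,-0.02,0,0,0,0]'
python3 - <<'E'
from h import *
from station import manip
f=[]
for i in range(3):
    p,d=optics.snapshot("wrist");f.append(manip.sense()["force"])
cv2.imwrite("pics/w13.png",p[:,:,::-1]);s=manip.sense();print(np.mean(f,0))
R=Ro.from_quat(s["tool_rot"]).as_matrix();print("jaw deg",np.rad2deg(np.arctan2(R[1,1],R[0,1])),s["tcp_pos"])
E
```

```text
t: 21.55
tcp_pos: [0.4136, -0.1327, 0.0633]
tool_rot: [0.994, 0.11, 0.0, 0.0]
force: [0.1, -0.3, 0.1]
finger_gap: 0.001
t: 21.8
tcp_pos: [0.4138, -0.1322, 0.0633]
tool_rot: [0.995, 0.1, -0.0, -0.0]
force: [-1.4, -0.7, -0.3]
finger_gap: -0.001
[-0.99812899 -1.21085126 -0.61199199]
jaw deg -78.54864367159398 [ 0.4137828  -0.13216966  0.06327663]
```

View pics/w13.png

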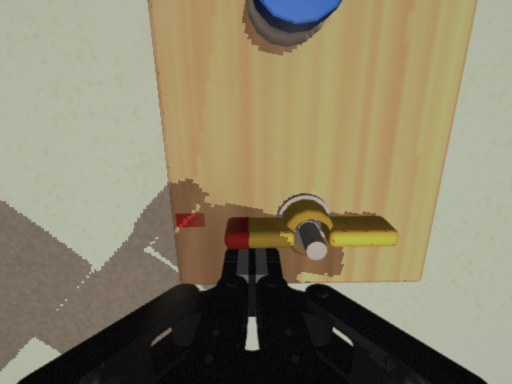

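```bash
python3 -m inch '[0.04,0.04,0,-0.01,0,0,0,0]'
python3 -m inch '[0.04,0.04,0,-0.01,0,0,0,0]'
python3 - <<'E'
from h import *
from station import manip
f=[]
for i in range(3):
    p,d=optics.snapshot("wrist");f.append(manip.sense()["force"])
cv2.imwrite("pics/w14.png",p[:,:,::-1]);s=manip.sense();print(np.mean(f,0))
R=Ro.from_quat(s["tool_rot"]).as_matrix();print("jaw deg",np.rad2deg(np.arctan2(R[1,1],R[0,1])),s["tcp_pos"])
E
```

```text
t: 22.2
tcp_pos: [0.4139, -0.1319, 0.0633]
tool_rot: [0.995, 0.095, -0.0, -0.0]
force: [-3.7, -3.9, -1.3]
finger_gap: -0.005
t: 22.45
tcp_pos: [0.4141, -0.1317, 0.0632]
tool_rot: [0.996, 0.09, -0.001, 0.0]
force: [-5.4, -5.7, 0.3]
finger_gap: -0.0
[-4.83247166 -5.2968155   0.03925515]
jaw deg -79.66669650627956 [ 0.41402151 -0.13167705  0.06323228]
```

The force has risen to about 7 N, so the stop is reached. I'll back off, lift, withdraw and check.

```bash
python3 -m inch '[-0.4,-0.15,0,0,-0.5,-0.15,0,0,0,0,2,0,0,0,3,0,0,0,4,0,0,0,4,0,0,0,4,0,0,2,2,0,0,5,0,0,0,5,0,0,0,5,0,0,0,5,0,0,0,5,0,0,0,5,0,0,0,5,0,0,0,0,0,0,0,0,0,0]'
python3 - <<'E'
from h import *
from station import manip
s=manip.sense();print(s["t"],s["tcp_pos"],s["force"])
for n,box in(("top",(190,145,330,290)),("side",(215,150,365,265))):
    p,d=optics.snapshot(n); x0,y0,x1,y1=box
    cv2.imwrite(f"pics/{n}9c.png",cv2.resize(p[y0:y1,x0:x1,::-1],None,fx=4,fy=4,interpolation=cv2.INTER_CUBIC))
    Z=dict(yel=.08,blue=.1,org=.115,grey=.024);mm=masks(p)
    for k in Z:
        for a,c in blobs(p,n,mm[k].astype(np.uint8),box,12): print(n,k,a,c,ray(n,c,Z[k]).round(4))
E
```

```text
t: 24.72
tcp_pos: [0.4051, 0.2354, 0.253]
tool_rot: [0.996, 0.09, -0.0, 0.0]
force: [-0.3, -0.6, 0.2]
finger_gap: -0.001
24.725 [0.40507378 0.23536361 0.25300378] [-0.25955535 -0.59983691  0.17846708]
top yel 25 [243.96 166.68] [ 0.6457 -0.0915  0.08  ]
top yel 38 [262.89 165.66] [ 0.6553 -0.136   0.08  ]
top yel 43 [269.07 258.21] [ 0.4408 -0.1822  0.08  ]
top yel 31 [249.23 259.42] [ 0.4311 -0.1378  0.08  ]
top blue 137 [250.21 212.82] [ 0.5346 -0.1237  0.1   ]
top org 20 [198.   180.85] [0.5868 0.0057 0.115 ]
top grey 15 [252.   166.87] [ 0.6631 -0.1091  0.024 ]
top grey 607 [307.48 188.76] [ 0.6286 -0.2555  0.024 ]
top grey 167 [203.29 195.27] [ 0.5715 -0.      0.024 ]
top grey 14 [197.71 188.86] [0.5854 0.0167 0.024 ]
top grey 25 [248.96 217.6 ] [ 0.5337 -0.1215  0.024 ]
top grey 92 [326.83 243.57] [ 0.5002 -0.3192  0.024 ]
side yel 24 [331.33 176.71] [ 0.4412 -0.185   0.08  ]
side yel 21 [238.57 178.67] [ 0.6559 -0.139   0.08  ]
side yel 33 [334.18 189.48] [ 0.4335 -0.1439  0.08  ]
side yel 32 [238.62 192.91] [ 0.6463 -0.0943  0.08  ]
side blue 143 [289.66 185.9 ] [ 0.5346 -0.1173  0.1   ]
side org 62 [258.5  220.45] [0.5843 0.0035 0.115 ]
side grey 287 [306.79 156.2 ] [ 0.503  -0.3145  0.024 ]
side grey 504 [257.06 162.48] [ 0.6334 -0.2642  0.024 ]
side grey 20 [290.65 171.1 ] [ 0.5405 -0.2468  0.024 ]
side grey 19 [331.11 170.11] [ 0.4352 -0.27    0.024 ]
side grey 136 [288.97 192.99] [ 0.5361 -0.1673  0.024 ]
side grey 14 [334.14 183.21] [ 0.4262 -0.222   0.024 ]
side grey 1295 [270.8  239.44] [ 0.5601 -0.0206  0.024 ]
side grey 14 [238.71 185.71] [ 0.6638 -0.1697  0.024 ]
side grey 12 [291.5 223. ] [ 0.52   -0.0744  0.024 ]
```

View pics/top9c.png

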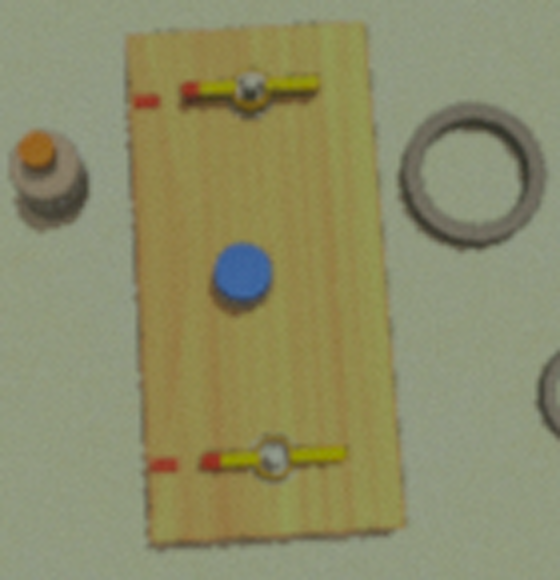

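View pics/side9c.png

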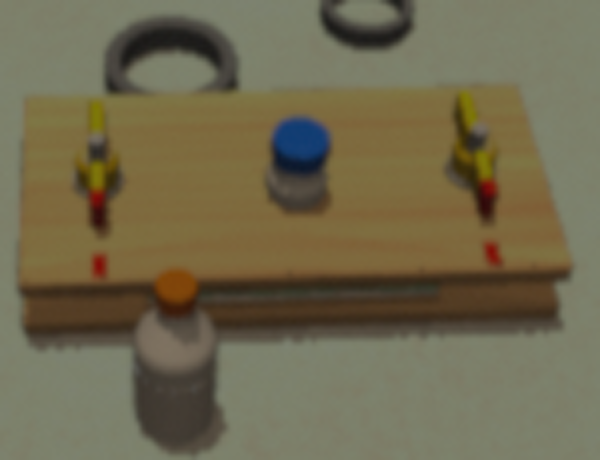

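The red wing points at its mark in both views. The loose nut's wing line is 102.3° and the tight nut's is 102.2° in the top view. The pot, tape roll and glue bottle haven't moved.

```bash
python3 -c "
from station import job
print(job.sign_off())"
```

```text
the job is handed in; nothing more can be done
None
```

The loose wing nut is home, and I handed the job in at about 25 s. I turned it clockwise by about 4.9 rad in three strokes with the shut fingertips, lifting clear of the press between them, and stopped when the force rose to about 7 N at the end stop.

- **Nut angle:** In the top view the loose nut's wing line is at 102.3° and the tight nut's at 102.2°. In the side view they are 100.6° and 102.1°. Both are well within the 9° allowed.
- **Other objects:** The pot, tape roll and glue bottle are within about 1 mm of where they started in the top view. All three are still standing, and the gripper is well clear of them.
- **What disagreed:** The shut fingertips measured about 4.5 mm behind the TCP, not 19 mm ahead of it. My first pass therefore went over the wing without turning it, with no contact showing in the force readings. I lowered the tool about 24 mm and the strokes then worked.
- **Not checked:** The interface gives neither the joint angle nor the contact forces, so I judged both from the pictures and the wrist force.

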